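# Show the operator which bottle to cap next and with which cap

## Task

Show the capping operator the next job by pointing from above: bring the fingertips, pointing down, to two or three centimetres over the mouth of the one bottle that has no cap yet and hold still there for two full seconds, then point in the same way for two full seconds at the red cap standing in the tray, and draw the hand back up and away. Touch and move nothing at all, and on the way do not pass low over the capped bottles or the other caps, so that there is no mistaking what you mean.

Things in the scene. Friction and masses are not known exactly. Their poses are not given: they have to be found in the camera images.
- board: white sample board on two feet, 130 x 330 x 28 mm (x, y, z), fixed to the bench; origin under its centre at bench height, y along its length. The three bottles stand in a row along its top, 28 mm above the bench, about 100 mm apart, in any order; the board may be on the left or on the right
- open_bottle: clear glass spirit bottle WITHOUT a cap, empty, loose and upright: body 72 mm diameter to 122 mm up, shoulder up to 158 mm, then a bare threaded glass neck about 30 mm across to the open mouth 210 mm above its underside; origin at the centre of its underside, z up
- open_mouth (a point): centre of the open mouth of the bottle without a cap, the highest point of that bottle (210 mm above its underside)
- capped_bottle_1: the same glass bottle already capped with a red cap 30 mm in diameter; 214 mm tall to the cap's top; loose, upright, to be left alone; origin at the centre of its underside
- capped_top_1 (a point): centre of the top of capped bottle 1's red cap
- capped_bottle_2: a second capped bottle, identical to capped bottle 1, to be left alone; origin at the centre of its underside
- capped_top_2 (a point): centre of the top of capped bottle 2's red cap
- tray: grey low open plastic tray, 150 x 210 x 18 mm, walls and floor about 4 to 5 mm thick, fixed to the bench on the other side from the board; origin under its centre at bench height, y along its length. Three loose caps stand in it, in any order, at least 50 mm apart
- red_cap: loose red aluminium bottle cap standing upright in the tray, closed end up: cylinder 30 mm in diameter, 60 mm tall, 12 g, easily knocked over; origin at the centre of its underside
- red_cap_top (a point): centre of the closed top of the loose red cap, 60 mm above its underside
- gold_cap: loose gold cap in the tray, same size, to be left alone; origin at the centre of its underside
- gold_cap_top (a point): centre of the top of the gold cap
- black_cap: loose black cap in the tray, same size, to be left alone; origin at the centre of its underside
- black_cap_top (a point): centre of the top of the black cap
Things that resemble listed ones, but are neither listed nor needed, are in the scene too. Leave any black or pink look-alike of the open_bottle alone. Of the things that look like the red_cap, the smaller one is meant.

How it is judged:
On the way, in this order (a step that is already met when the one before it is completed fails the run):
1. pointing at the bottle without a cap: fingers down, just above its mouth, for 1.5 s (grasp point within 25 mm sideways, 12 to 85 mm above, fingers within 43 degrees of straight down) (horizontal distance between the grasp point and open_mouth below 0.025 m and z of the grasp point in the frame of open_mouth between 0.012 and 0.085 m and (angle between the grasp point's own z axis and vertical below 0.75 rad or angle between the grasp point's own z axis and vertical above 2.39 rad)), for 1.5 s.
2. pointing at the loose red cap: fingers down, just above its top, for 1.5 s (grasp point within 25 mm sideways, 12 to 85 mm above, fingers within 43 degrees of straight down) (horizontal distance between the grasp point and red_cap_top below 0.025 m and z of the grasp point in the frame of red_cap_top between 0.012 and 0.085 m and (angle between the grasp point's own z axis and vertical below 0.75 rad or angle between the grasp point's own z axis and vertical above 2.39 rad)), for 1.5 s.
At the end, for the whole second after the job is handed in: Both were pointed at in order, the hand is drawn back more than 100 mm (grasp point) from every bottle mouth and cap top, and all bottles and caps stand upright (within 0.05 rad) where they stood (within 8 mm) (distance of each of open_mouth, capped_top_1, capped_top_2, red_cap_top, gold_cap_top, black_cap_top from where it was at the start of the episode below 0.008 m and angle between each of open_bottle, capped_bottle_1, capped_bottle_2, red_cap, gold_cap, black_cap's own z axis and vertical below 0.05 rad and distance between the grasp point and open_mouth above 0.1 m and distance between the grasp point and capped_top_1 above 0.1 m and distance between the grasp point and capped_top_2 above 0.1 m and distance between the grasp point and red_cap_top above 0.1 m and distance between the grasp point and gold_cap_top above 0.1 m and distance between the grasp point and black_cap_top above 0.1 m); the robot touches nothing.
It fails at once if the robot touched something (contact force between any of the fingers, the arm and anything else above 0.3 N).
It fails at once if a bottle or cap was moved, lifted or tipped (distance of any of open_mouth, capped_top_1, capped_top_2, red_cap_top, gold_cap_top, black_cap_top from where it was at the start of the episode above 0.01 m).
It fails at once if the hand was brought low over a capped bottle or over the gold or black cap (within 25 mm sideways and less than 65 mm above it) ((horizontal distance between the grasp point and capped_top_1 below 0.025 m and z of the grasp point in the frame of capped_top_1 between -0.03 and 0.065 m) or (horizontal distance between the grasp point and capped_top_2 below 0.025 m and z of the grasp point in the frame of capped_top_2 between -0.03 and 0.065 m) or (horizontal distance between the grasp point and gold_cap_top below 0.025 m and z of the grasp point in the frame of gold_cap_top between -0.03 and 0.065 m) or (horizontal distance between the grasp point and black_cap_top below 0.025 m and z of the grasp point in the frame of black_cap_top between -0.03 and 0.065 m)).
It also fails if it takes over 51 s, if anything falls off the work surface, if the arm or the gripper's body presses on something with over 40 N, if the wrist force passes 120 N, or if a joint passes its speed limit or range.

## Robot

A 6-joint arm with a two-finger parallel gripper is mounted at the origin on the work surface. World frame = base frame: x ahead of the robot, y to its left, z up, the work surface at z = 0. Lengths are in m, angles in rad, forces in N, time in s.
With the tool pointing down it reaches from about 0.375 to 0.9 m from the base axis. Payload 3.1 kg.
Tool frame: the origin (TCP) lies midway between the tips of the shut fingers; the grasp point (between the pads) lies 19 mm behind it; x points along the fingers, y is the direction in which the jaws open and shut, and the axes are right-handed (so a half turn about x gives the same grasp; the last joint's range is limited). The gripper opens to 87 mm and grips with 3 to 60 N. Pads are 19 mm wide; open, the fingers measure 117 mm over their backs; the gripper's body (75 mm by 190 mm) begins 51 mm behind the grasp point.
Start: joints at [-1.417, 0.527, 1.433, -0, 1.181, -0.178], TCP at [0.204, -0.591, 0.223] pointing down, gripper open.
Joint ranges: [-3.08, 3.08], [-0.75, 2.2], [0.22, 2.44], [-1.43, 4.57], [0, 2.65], [-2.85, 2.85]. Speed limits (rad/s): [2.79, 2.79, 3.14, 3.14, 3.14, 3.14].

## Interface

Orientations are given as a unit quaternion [x, y, z, w].
In Python, from rig import get_obs, imaging, robot gives the robot as it stands.
- The arm moves only by the shell command python3 -m inch 'ROWS' [FORCE]. ROWS is JSON, a list of rows, each a list of 3 entries, a list of its own where there are three numbers: the finger opening in mm, from 0 to 87, then the shift along the tool's x, y, z in mm, then the turn, a rotation vector about the tool's x, y, z in degrees. In form: [[grip, [dx, dy, dz], [wx, wy, wz]], ...]. A call has 1 to 12 rows; each row shifts and turns the pose as measured when the row begins, along the tool's axes as they then stand; what a row does not reach is not made up. A row lasts 1/8 s, in which the tool goes at most 62.5 mm and 10.7 degrees, less where a joint would pass 70% of its speed; a pose out of reach is approached as far as the arm can. A call with a gripper value outside its range is refused whole. The fingers move at their own pace and stop on an object; FORCE is the grip in N (left out, the last holds). Time passes only in rows, so rows that do not move let the fingers close. It gives the time, the measured TCP pose, the force and the opening at its end, in the units of the state.
- get_obs(): the state, without advancing time (a new reading comes with each control period).
- imaging.camera(name): name is "scene" or "top" or "wrist"; returns the picture (384x512x3 uint8, red, green, blue); there is no depth.
- imaging.camera_params(name): a dict with "camera_matrix" (3x3 intrinsics, pixels), "xyz" and "rotation" of the camera in the world. Camera axes: x right, y down, z forward; pixel columns grow to the right and rows downward; lengths in m; the calibration is good to about 2 mm. A picture is of the moment at which its call begins: read the wrist's pose just before it. camera_params takes no time and is no camera call; for the wrist camera it gives the pose at the moment of the call.
- robot.hand_in(): hands the job in, once; it reports no verdict.
Trained networks look in the newest picture that a camera, given by its name, has taken for a name from the list of things; names that differ only in an ending like _2 or _b are one class to them, and where a whole thing is asked for, a point or a joint stands for the part that bears it (a point fixed in the world has none). Each returns a list of dicts, best first, with "confidence" (0 to 1); they miss things now and then, are a little off and sometimes report something else, mostly with a low value. They report only what shows in the picture. A call takes as long as a camera call. They do not tell look-alikes from the thing itself.
- imaging.cut_out(camera, target): "pixels" (384x512 bool, what is visible of it) and "box" ([centre column, centre row, width, height] in pixels, round what is visible of it).
- imaging.tip_of(camera, target): "pixel" ([column, row] in pixels: a listed point, or the origin of a listed thing).
The state is a dict: "time": time; "q": joint angles; "joint_velocities": joint speeds; "joint_torque": joint torques, N m; "position": TCP position; "tool_rot": TCP orientation; "ft_force": force on the tool from outside, world axes, zero at the start; "moment": the same for the moment, N m; "grip_width": finger opening in m.
Only numpy, scipy, OpenCV 4.12 (cv2) and the standard library are available. Lean on these libraries where they do the work, as an engineer would, in place of code of your own. Each camera call takes 0.05 s, during which the arm holds its last target. There are 200 camera calls.

## Working session

There is one attempt and no reset: what is moved stays moved. The work goes in short steps, Python scripts to look and compute and a shell command to move; the robot and the scene stay as the last step left them, time stands still between calls to the robot, and variables do not carry over. Pictures are saved under pics/ and viewed, about 8 in all and at most 12, crops included, and the job is handed in when it is done.

```bash
mkdir -p pics; cat > look.py <<'E'
from rig import get_obs, imaging, robot
import cv2, numpy as np, json
o=get_obs(); print(o["time"],o["position"],o["tool_rot"],o["grip_width"])
ims=[]
for c in ("scene","top"):
    im=imaging.camera(c); cv2.imwrite(f"pics/{c}0.png",im[...,::-1])
    p=imaging.camera_params(c); print(c,np.round(np.array(p["xyz"]),3).tolist(),np.round(np.array(p["rotation"]),3).tolist(),np.array(p["camera_matrix"]).tolist())
    for t in ("open_mouth","capped_top_1","red_cap_top","gold_cap_top","black_cap_top","open_bottle","board","tray"):
        print(t,[(np.round(d["pixel"]).tolist(),round(d["confidence"],2)) for d in imaging.tip_of(c,t)])
E
python3 look.py
```

```text
0.0 [ 0.20406809 -0.58998381  0.22156479] [ 0.69733946  0.11788542 -0.69733581  0.11637642] 0.0873202938781933
scene [0.89, -0.296, 0.737] [0.849, 0.411, -0.138, -0.302] [[358.7623489122502, 0.0, 261.9068499267282], [0.0, 358.7623489122502, 192.9020341290311], [0.0, 0.0, 1.0]]
open_mouth [([227.0, 190.0], 0.91), ([138.0, 167.0], 0.73), ([298.0, 246.0], 0.72)]
capped_top_1 [([110.0, 246.0], 0.63), ([172.0, 215.0], 0.6)]
red_cap_top [([380.0, 195.0], 0.65), ([338.0, 173.0], 0.61), ([142.0, 297.0], 0.33)]
gold_cap_top [([303.0, 197.0], 0.61)]
black_cap_top [([307.0, 170.0], 0.68)]
open_bottle [([229.0, 252.0], 0.96), ([288.0, 300.0], 0.9), ([160.0, 227.0], 0.59), ([111.0, 246.0], 0.3), ([190.0, 282.0], 0.2)]
board [([190.0, 280.0], 0.64), ([229.0, 255.0], 0.6)]
tray [([315.0, 196.0], 0.75)]
top [0.398, -0.005, 1.091] [-0.7, 0.71, -0.059, 0.048] [[466.36496715829617, 0.0, 261.3524566484843], [0.0, 466.36496715829617, 192.09492431001576], [0.0, 0.0, 1.0]]
open_mouth [([350.0, 278.0], 0.97), ([279.0, 114.0], 0.81), ([304.0, 185.0], 0.64)]
capped_top_1 [([415.0, 196.0], 0.9), ([357.0, 194.0], 0.58)]
red_cap_top [([138.0, 198.0], 0.76), ([137.0, 150.0], 0.67), ([294.0, 200.0], 0.35), ([357.0, 191.0], 0.17)]
gold_cap_top [([197.0, 201.0], 0.55)]
black_cap_top [([166.0, 224.0], 0.74)]
open_bottle [([333.0, 275.0], 0.78), ([295.0, 197.0], 0.71), ([276.0, 139.0], 0.59)]
board [([338.0, 204.0], 0.73), ([172.0, 229.0], 0.5)]
tray [([174.0, 215.0], 0.89), ([294.0, 198.0], 0.3)]
```

```bash
python3 -c "
import cv2,numpy as np
for c in('scene','top'):
    i=cv2.imread(f'pics/{c}0.png'); cv2.imwrite(f'pics/{c}0b.png',cv2.resize(i,(768,576),interpolation=cv2.INTER_CUBIC))"
```

```text
(no output)
```

View pics/scene0b.png

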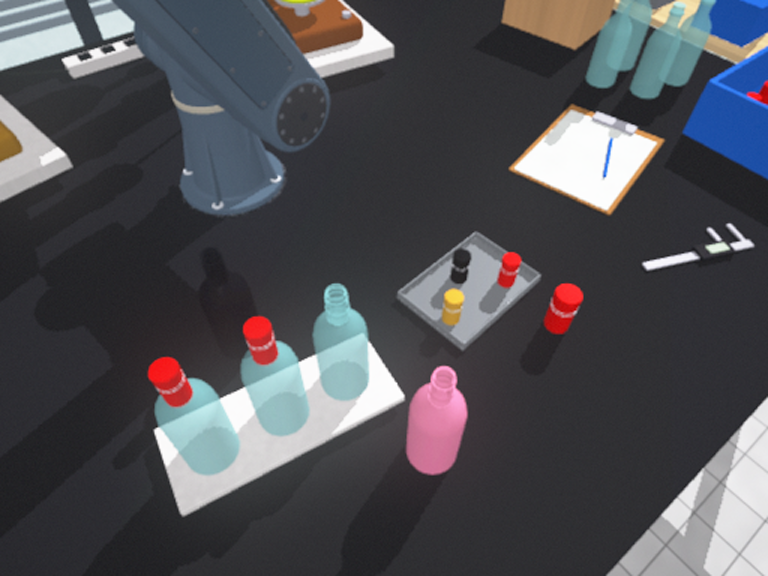

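View pics/top0b.png

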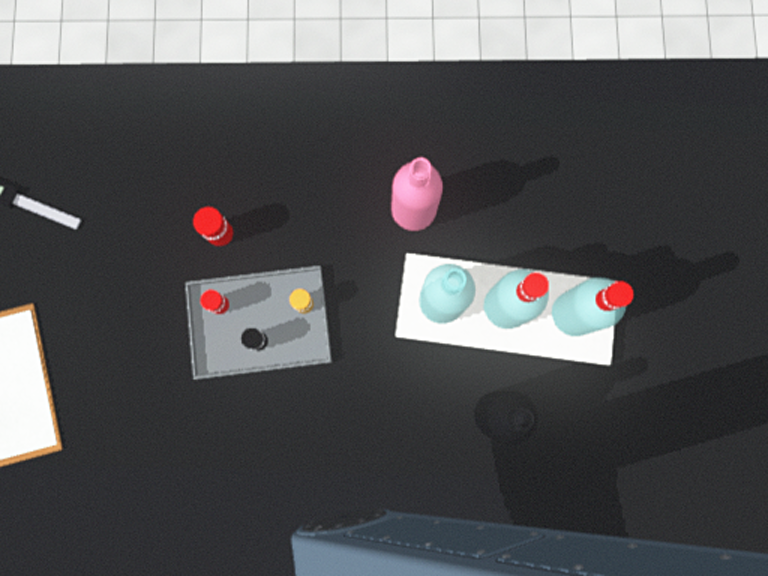

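The scene view shows the open clear bottle on the board with its mouth at about (224,192), in unscaled pixels. The loose small red cap is in the tray at (340,171), and the larger red look-alike stands outside it. In the top view the mouth is at (303,186), the red cap top at (141,200), the gold cap at (200,197), the black cap at (166,223), and the capped tops at (356,191) and (413,196). The black look-alike bottle is near (345,278) and the pink one near (279,111).

```bash
cat > tri.py <<'E'
from rig import get_obs, imaging
import numpy as np
from scipy.spatial.transform import Rotation as R
P={c:imaging.camera_params(c) for c in("scene","top")}
def ray(c,px):
    p=P[c]; r=np.array(p["rotation"]); r=R.from_quat(r).as_matrix() if r.size==4 else r
    return np.array(p["xyz"]), r@np.linalg.inv(p["camera_matrix"])@[*px,1]
def plane(c,px,z):
    o,d=ray(c,px); return o+d*(z-o[2])/d[2]
for n,s,t,z in [("open",(225,191),(303.5,185.5),.238),("cap1",(172,215),(356,191),.242),("cap2",(110,245),(413.5,196),.242),
  ("red",(340,171.5),(140,199),.064),("gold",(303,196),(200,198.5),.064),("black",(308,168.5),(167,224.5),.064),("bigred",(379,195),(139,148),.1),("pink",(297,247),(280,110),.21),("black_b",(140,168),(347,278),.21)]:
    (a,u),(b,v)=ray("scene",s),ray("top",t)
    k=np.linalg.lstsq(np.c_[u,-v],b-a,rcond=None)[0]; x,y=a+k[0]*u,b+k[1]*v
    print(n,np.round((x+y)/2,3),"gap",round(np.linalg.norm(x-y),4),plane("scene",s,z)[:2].round(3),plane("top",t,z)[:2].round(3))
o=get_obs(); print(R.from_quat(o["tool_rot"]).as_matrix().round(3))
E
python3 tri.py
```

```text
open [ 0.54  -0.095  0.244] gap 0.0044 [ 0.537 -0.09 ] [ 0.54  -0.097]
cap1 [ 0.528 -0.193  0.243] gap 0.0017 [ 0.528 -0.192] [ 0.528 -0.194]
cap2 [ 0.517 -0.298  0.242] gap 0.0029 [ 0.518 -0.297] [ 0.517 -0.3  ]
red [0.543 0.246 0.067] gap 0.0017 [0.541 0.248] [0.544 0.247]
gold [0.543 0.115 0.069] gap 0.0028 [0.541 0.12 ] [0.543 0.115]
black [0.486 0.186 0.069] gap 0.0008 [0.483 0.19 ] [0.486 0.187]
bigred [0.657 0.249 0.082] gap 0.0043 [0.664 0.236] [0.651 0.243]
pink [ 0.694 -0.057  0.218] gap 0.0019 [ 0.691 -0.053] [ 0.696 -0.059]
black_b [ 0.369 -0.177  0.212] gap 0.0027 [ 0.366 -0.178] [ 0.369 -0.176]
[[ 0.     0.327 -0.945]
 [ 0.    -0.945 -0.327]
 [-1.    -0.    -0.   ]]
```

```bash
python3 -m inch '[[10,[-45,0,0],[0,0,0]],[10,[-45,0,0],[0,0,0]],[10,[-45,0,0],[0,0,0]],[10,[-45,0,0],[0,0,0]],[10,[0,-36,-48],[0,0,0]],[10,[0,-36,-48],[0,0,0]],[10,[0,-36,-48],[0,0,0]],[10,[0,-36,-48],[0,0,0]]]'
```

```text
time: 1.9
position: [0.3402, -0.3912, 0.408]
tool_rot: [0.699, 0.113, -0.697, 0.115]
ft_force: [0.5, -0.8, 0.3]
grip_width: 0.0152
```

```bash
python3 -m inch '[[10,[0,-36,-48],[0,0,0]],[10,[0,-36,-48],[0,0,0]],[10,[0,-36,-48],[0,0,0]],[10,[0,-36,-48],[0,0,0]],[10,[0,-36,-48],[0,0,0]],[10,[0,-20,-25],[0,0,0]],[10,[0,0,0],[0,0,0]]]'; cat > d.py <<'E'
import sys,numpy as np
from rig import get_obs
from scipy.spatial.transform import Rotation as R
o=get_obs(); M=R.from_quat(o["tool_rot"]).as_matrix()
print(o["time"],np.round(o["position"],4),"down",M[:,0].round(3),"shift mm",(1000*M.T@(np.array([float(a) for a in sys.argv[1:]])-o["position"])).round(1))
E
python3 d.py 0.539 -0.095 0.268
```

```text
time: 2.78
position: [0.5339, -0.1038, 0.4094]
tool_rot: [0.7, 0.114, -0.695, 0.118]
ft_force: [-0.9, -0.7, 0.3]
grip_width: 0.0098
2.775 [ 0.5339 -0.1038  0.4094] down [ 0.007 -0.004 -1.   ] shift mm [141.4  -7.4  -7. ]
```

Next I'll correct sideways, descend partway, and check with the wrist camera.

```bash
python3 -m inch '[[10,[0,-7,-7],[0,0,0]],[10,[25,0,0],[0,0,0]],[10,[25,0,0],[0,0,0]],[10,[25,0,0],[0,0,0]],[10,[0,0,0],[0,0,0]]]'; python3 d.py 0.539 -0.095 0.268; python3 - <<'E'
from rig import imaging
import cv2,numpy as np
a=imaging.camera("wrist");b=imaging.camera("scene")
cv2.imwrite("pics/w1.png",np.hstack([cv2.resize(a,(400,300)),cv2.resize(b,(400,300))])[...,::-1])
E
```

```text
time: 3.4
position: [0.5375, -0.0989, 0.3336]
tool_rot: [0.7, 0.111, -0.696, 0.116]
ft_force: [-0.1, 0.4, 0.6]
grip_width: 0.0098
3.4 [ 0.5375 -0.0989  0.3336] down [ 0.008 -0.006 -1.   ] shift mm [65.5 -3.7 -2.3]
```

View pics/w1.png

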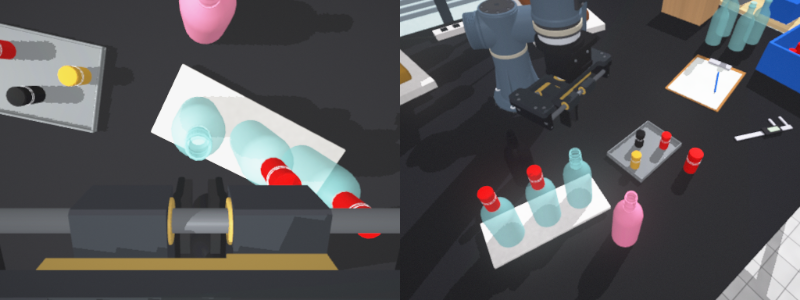

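```bash
cat > proj.py <<'E'
from rig import get_obs, imaging
import numpy as np,cv2
from scipy.spatial.transform import Rotation as R
o=get_obs();tcp=np.array(o["position"]);
for c in("wrist","scene"):
    p=imaging.camera_params(c); r=np.array(p["rotation"]); r=R.from_quat(r).as_matrix() if r.size==4 else r
    for n,x in dict(tcp=tcp,body=tcp+[0,0,.07],mouth=[.539,-.095,.238],cap1=[.528,-.193,.242],gold=[.543,.115,.064],red=[.543,.247,.064],black=[.486,.187,.064]).items():
        v=np.array(p["camera_matrix"])@(r.T@(np.array(x)-p["xyz"])); print(c,n,(v[:2]/v[2]).round(1), (v[:2]/v[2]/1.28).round())
im=imaging.camera("scene")
cv2.imwrite("pics/s2.png",cv2.resize(im[0:240,120:360],(720,720//1))[:600,:,::-1])
E
python3 proj.py
```

```text
wrist tcp [254.2 244.5] [199. 191.]
wrist body [255.7 336.7] [200. 263.]
wrist mouth [248.1 191.7] [194. 150.]
wrist cap1 [359.5 242.4] [281. 189.]
wrist gold [85.3 98.1] [67. 77.]
wrist red [-26.8  61.1] [-21.  48.]
wrist black [ 18.  124.5] [14. 97.]
scene tcp [217.  155.1] [170. 121.]
scene body [212.8 119.9] [166.  94.]
scene mouth [223.5 193. ] [175. 151.]
scene cap1 [171.4 215.5] [134. 168.]
scene gold [302.1 197.4] [236. 154.]
scene red [340.5 172.1] [266. 134.]
scene black [307.8 169.7] [240. 133.]
```

View pics/s2.png

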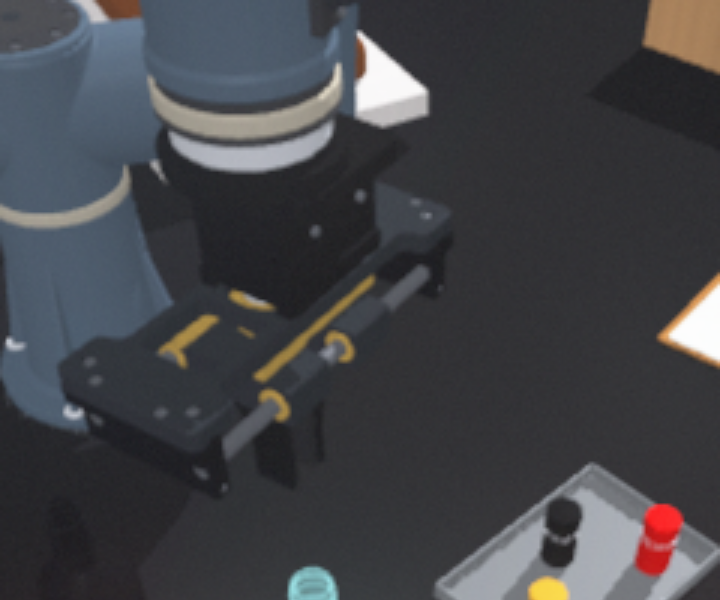

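In this crop the fingertips are near (290,475), which matches the projected TCP. The mouth is directly below them at (312,575). The wrist view agrees with the measured mouth to within a few mm, so I'll descend and hold.

```bash
python3 -m inch '[[10,[22,-3,-2],[0,0,0]],[10,[22,0,0],[0,0,0]],[10,[15,0,0],[0,0,0]],[10,[5,0,0],[0,0,0]],[10,[0,0,0],[0,0,0]]]'; python3 d.py 0.539 -0.096 0.266
```

```text
time: 4.18
position: [0.546, -0.0987, 0.2777]
tool_rot: [0.707, 0.107, -0.689, 0.12]
ft_force: [-0.9, -0.0, -0.6]
grip_width: 0.01
4.175 [ 0.546  -0.0987  0.2777] down [ 0.028 -0.014 -1.   ] shift mm [11.4 -5.   6. ]
```

```bash
python3 -m inch '[[10,[7,-4,5],[0,-1.2,-1.2]],[10,[3,0,0],[0,0,0]],[10,[0,0,0],[0,0,0]]]'; python3 d.py 0.539 -0.096 0.266; python3 - <<'E'
from rig import imaging
import cv2,numpy as np
a=imaging.camera("wrist");b=imaging.camera("scene")
cv2.imwrite("pics/w2.png",np.hstack([cv2.resize(a,(400,300)),cv2.resize(b[90:270,120:360],(400,300))])[...,::-1])
E
```

```text
time: 4.55
position: [0.5406, -0.0968, 0.2682]
tool_rot: [0.699, 0.113, -0.697, 0.113]
ft_force: [0.6, 0.0, 0.4]
grip_width: 0.01
4.55 [ 0.5406 -0.0968  0.2682] down [ 0.002 -0.    -1.   ] shift mm [ 2.2 -1.3  1.3]
```

View pics/w2.png

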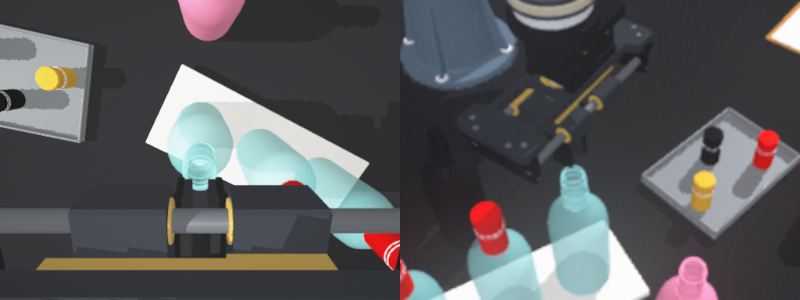

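In the wrist view (left) the mouth sits right under the fingertips at (200,180). In the scene view (right) it is just below them at (573,175). Now I'll hold.

```bash
python3 -m inch '[[10,[0,0,0],[0,0,0]],[10,[0,0,0],[0,0,0]],[10,[0,0,0],[0,0,0]],[10,[0,0,0],[0,0,0]],[10,[0,0,0],[0,0,0]],[10,[0,0,0],[0,0,0]],[10,[0,0,0],[0,0,0]],[10,[0,0,0],[0,0,0]],[10,[0,0,0],[0,0,0]],[10,[0,0,0],[0,0,0]],[10,[0,0,0],[0,0,0]],[10,[0,0,0],[0,0,0]]]'; python3 d.py 0.539 -0.096 0.266
```

```text
time: 6.15
position: [0.5409, -0.0968, 0.2688]
tool_rot: [0.699, 0.113, -0.697, 0.114]
ft_force: [0.3, 0.2, 0.0]
grip_width: 0.0103
6.15 [ 0.5409 -0.0968  0.2688] down [ 0.003 -0.001 -1.   ] shift mm [ 2.8 -1.4  1.6]
```

```bash
python3 -m inch '[[10,[0,0,0],[0,0,0]],[10,[0,0,0],[0,0,0]],[10,[0,0,0],[0,0,0]],[10,[0,0,0],[0,0,0]],[10,[0,0,0],[0,0,0]],[10,[0,0,0],[0,0,0]],[10,[0,0,0],[0,0,0]]]'; python3 d.py 0.539 -0.096 0.266
```

```text
time: 7.02
position: [0.5409, -0.0968, 0.2688]
tool_rot: [0.699, 0.113, -0.697, 0.114]
ft_force: [0.5, 0.4, 0.0]
grip_width: 0.0102
7.025 [ 0.5409 -0.0968  0.2688] down [ 0.003 -0.001 -1.   ] shift mm [ 2.8 -1.4  1.6]
```

```bash
python3 -m inch '[[10,[-40,0,0],[0,0,0]],[10,[-40,0,0],[0,0,0]],[10,[0,-46,-16],[0,0,0]],[10,[0,-46,-16],[0,0,0]],[10,[0,-46,-16],[0,0,0]],[10,[0,-46,-16],[0,0,0]],[10,[0,-46,-16],[0,0,0]],[10,[0,-46,-16],[0,0,0]],[10,[0,-46,-16],[0,0,0]],[10,[0,-15,-5],[0,0,0]],[10,[0,0,0],[0,0,0]]]'; python3 d.py 0.543 0.247 0.092
```

```text
time: 8.4
position: [0.5473, 0.269, 0.3512]
tool_rot: [0.7, 0.111, -0.696, 0.113]
ft_force: [0.0, -0.9, 0.3]
grip_width: 0.0097
8.4 [0.5473 0.269  0.3512] down [ 0.006 -0.001 -1.   ] shift mm [259.2  18.7  12.4]
```

```bash
python3 -m inch '[[10,[0,19,11],[0,0,0]],[10,[30,0,0],[0,0,0]],[10,[30,0,0],[0,0,0]],[10,[30,0,0],[0,0,0]],[10,[30,0,0],[0,0,0]],[10,[30,0,0],[0,0,0]],[10,[0,0,0],[0,0,0]]]'; python3 d.py 0.543 0.247 0.092; python3 - <<'E'
from rig import imaging
import cv2,numpy as np
a=imaging.camera("wrist");b=imaging.camera("scene")
cv2.imwrite("pics/w3.png",np.hstack([cv2.resize(a,(400,300)),cv2.resize(b[60:240,240:480],(400,300))])[...,::-1])
E
```

```text
time: 9.28
position: [0.5444, 0.2265, 0.2001]
tool_rot: [0.701, 0.102, -0.697, 0.11]
ft_force: [0.3, -0.4, -0.2]
grip_width: 0.0104
9.275 [0.5444 0.2265 0.2001] down [ 0.008 -0.009 -1.   ] shift mm [107.9 -21.2  -4.2]
```

View pics/w3.png

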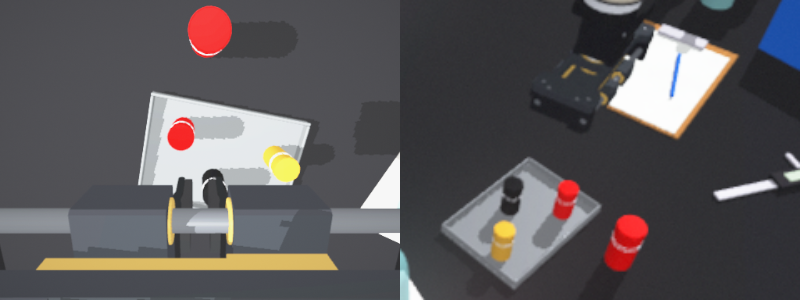

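The wrist view shows the small red cap ahead and slightly left at (181,132), consistent with the 21 mm sideways offset still to correct. The larger red look-alike is further away at (210,30).

```bash
python3 -m inch '[[10,[0,-20,-4],[0,-0.3,-0.6]],[10,[0,0,0],[0,0,0]],[10,[20,0,0],[0,0,0]],[10,[20,0,0],[0,0,0]],[10,[0,0,0],[0,0,0]]]'; python3 d.py 0.543 0.247 0.092; sed -i 's/s2.png/s3.png/' proj.py; python3 proj.py | grep wrist
```

```text
time: 10.0
position: [0.5489, 0.2514, 0.1687]
tool_rot: [0.706, 0.108, -0.692, 0.107]
ft_force: [-0.1, -0.4, 0.4]
grip_width: 0.0098
10.0 [0.5489 0.2514 0.1687] down [ 0.019  0.004 -1.   ] shift mm [76.6  2.3  8.5]
wrist tcp [254.2 244.5] [199. 191.]
wrist body [253.5 334.9] [198. 262.]
wrist mouth [1076.2  577.2] [841. 451.]
wrist cap1 [1255.9  654.6] [981. 511.]
wrist gold [408.1 245.6] [319. 192.]
wrist red [257.6 200.3] [201. 156.]
wrist black [304.2 281. ] [238. 220.]
```

```bash
python3 -m inch '[[10,[5,2,6],[0,-1.1,-0.1]],[10,[0,0,0],[0,0,0]],[10,[20,0,0],[0,0,0]],[10,[20,0,0],[0,0,0]],[10,[0,0,0],[0,0,0]]]'; python3 d.py 0.543 0.247 0.092
```

```text
time: 10.68
position: [0.5474, 0.2486, 0.1277]
tool_rot: [0.702, 0.108, -0.696, 0.107]
ft_force: [-1.0, 0.4, 0.0]
grip_width: 0.0102
10.675 [0.5474 0.2486 0.1277] down [ 0.009  0.002 -1.   ] shift mm [35.7  0.1  5. ]
```

```bash
python3 -m inch '[[10,[12,0,4],[0,-0.6,0]],[10,[12,0,0],[0,0,0]],[10,[7,0,2],[0,-0.3,0]],[10,[0,0,0],[0,0,0]]]'; python3 d.py 0.543 0.247 0.092; python3 - <<'E'
from rig import imaging
import cv2,numpy as np
a=imaging.camera("wrist");b=imaging.camera("scene")
cv2.imwrite("pics/w4.png",np.hstack([cv2.resize(a,(400,300)),cv2.resize(b[60:240,240:480],(400,300))])[...,::-1])
E
```

```text
time: 11.18
position: [0.5427, 0.2469, 0.0965]
tool_rot: [-0.697, -0.107, 0.7, -0.108]
ft_force: [-0.4, -0.1, 0.1]
grip_width: 0.0099
11.175 [0.5427 0.2469 0.0965] down [-0.004 -0.002 -1.   ] shift mm [ 4.5  0.  -0.4]
```

View pics/w4.png

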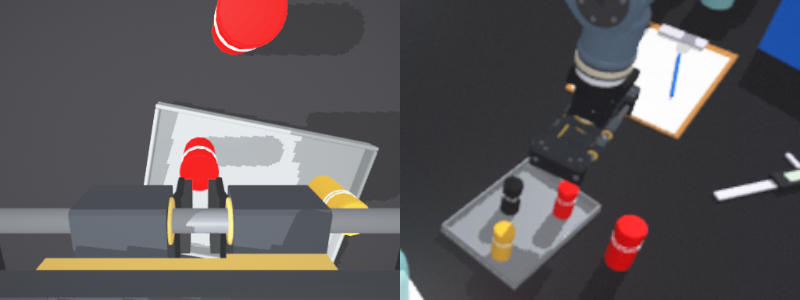

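The red cap's top is under the fingertips (wrist view, about (200,178)) and everything is still standing. Now I'll hold, then retreat.

```bash
python3 -m inch '[[10,[3,0,0],[0,0,0]],[10,[0,0,0],[0,0,0]],[10,[0,0,0],[0,0,0]],[10,[0,0,0],[0,0,0]],[10,[0,0,0],[0,0,0]],[10,[0,0,0],[0,0,0]],[10,[0,0,0],[0,0,0]],[10,[0,0,0],[0,0,0]],[10,[0,0,0],[0,0,0]],[10,[0,0,0],[0,0,0]],[10,[0,0,0],[0,0,0]],[10,[0,0,0],[0,0,0]]]'; python3 d.py 0.543 0.247 0.092
```

```text
time: 12.78
position: [0.5442, 0.2474, 0.0951]
tool_rot: [0.699, 0.107, -0.699, 0.108]
ft_force: [-0.5, 0.1, -0.1]
grip_width: 0.0098
12.775 [0.5442 0.2474 0.0951] down [ 0.    -0.001 -1.   ] shift mm [ 3.1 -0.   1.2]
```

```bash
python3 -m inch '[[10,[0,0,0],[0,0,0]],[10,[0,0,0],[0,0,0]],[10,[0,0,0],[0,0,0]],[10,[0,0,0],[0,0,0]],[10,[0,0,0],[0,0,0]],[10,[0,0,0],[0,0,0]],[10,[0,0,0],[0,0,0]]]'; python3 d.py 0.543 0.247 0.092
```

```text
time: 13.65
position: [0.5441, 0.2473, 0.0951]
tool_rot: [-0.699, -0.107, 0.699, -0.108]
ft_force: [-0.1, 0.6, 0.0]
grip_width: 0.0099
13.65 [0.5441 0.2473 0.0951] down [ 0.    -0.001 -1.   ] shift mm [ 3.1 -0.   1.2]
```

```bash
python3 -m inch '[[10,[-25,0,0],[0,0,0]],[10,[-40,0,0],[0,0,0]],[10,[-40,0,0],[0,0,0]],[10,[-40,0,0],[0,0,0]],[10,[-40,0,0],[0,0,0]],[10,[-40,0,0],[0,0,0]],[10,[-40,0,0],[0,0,0]],[10,[0,-25,0],[0,0,0]],[10,[0,-25,0],[0,0,0]],[10,[0,0,0],[0,0,0]],[10,[0,0,0],[0,0,0]]]'; python3 - <<'E'
from rig import imaging
import cv2,numpy as np
a=cv2.imread("pics/scene0.png")[...,::-1];b=imaging.camera("scene")
cv2.imwrite("pics/w5.png",np.hstack([cv2.resize(x[120:360,60:440],(400,253)) for x in(a,b)])[...,::-1])
E
```

```text
time: 15.02
position: [0.5284, 0.295, 0.3687]
tool_rot: [-0.698, -0.106, 0.7, -0.107]
ft_force: [0.9, 0.7, 0.3]
grip_width: 0.0099
```

View pics/w5.png

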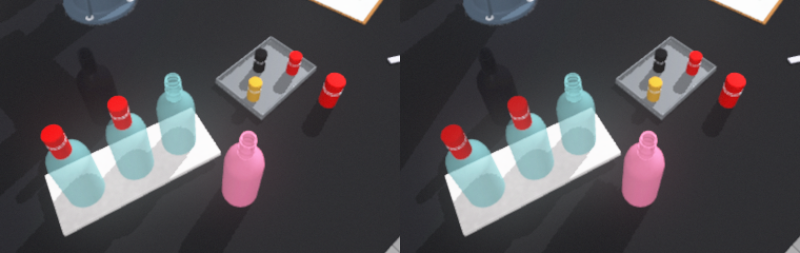

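Before (left) and after (right) look the same. For example, the mouth is at (172,80) versus (572,80) and the red cap at (294,62) versus (694,62), a 400-pixel offset that is just the two images side by side. The hand is up and clear.

```bash
python3 -c "
from rig import robot; print(robot.hand_in())"
```

```text
the job is handed in; nothing more can be done
None
```

The arm pointed at the open bottle's mouth, then at the small red cap in the tray, and I handed the job in at about 15 s of the 51 s allowed. The hand-in gives no verdict.

- **Pointing:** each hold lasted a little over 2 s with the fingers straight down. The fingertips were about 3 cm above each target (grasp point about 5 cm) and within about 3 mm sideways of my measured positions.
- **Retreat:** the hand ended more than 300 mm above the red cap, and well over 100 mm from every other bottle mouth and cap top.
- **Nothing touched:** the last scene picture looks the same as the first, with everything upright and in place. Wrist force readings stayed at about ±1 N, which looked like noise. That noise is too coarse to rule out a contact at the 0.3 N limit, but no picture showed one.
- **Checks that disagreed:** triangulating the mouth from the two cameras left a gap of about 4 mm. The hand also drifted up to about 20 mm sideways and 1.8° in tilt during transfers; I corrected both before each hold.

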